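Angle a heat-sink bar past a post into its jig bay

TASK

Gently push the finned heat-sink bar along the bench into the bay of the wooden mounting jig with the fingertips: lead its end nearest the jig in behind the steel post first, while the other end is still outside, then push that other end in too, until the whole bar lies fully home along the back batten. Do not pinch, lift or tip the bar, and leave the meter, the screwdriver and the jar where they are.

Things in the scene. Friction and masses are not known exactly. Their poses are not given: they have to be found in the camera images.
- jig: U-shaped bay of wooden battens, 30 mm high, 16 thick, fixed. Origin: on the bench, middle of the bay's mouth; x points into the bay, y along it to the left. Open towards -x; inside 45 mm deep (back batten face at x = 45) and 250 long (y = -125 to 125), side battens x = 0 to 45. The left one flares on outside the mouth to y = 142 at x = -26. No floor plate: the bar slides on the bench.
- post: Steel post fixed in the bench in front of the right-hand part of the bay's mouth, 20 mm in diameter, 60 mm high; origin at the centre of its foot. It stands 55 to 65 mm in front of the mouth line, 50 to 65 mm right of the bay's middle. It does not move.
- bar_mid (a point): Centre of the loose aluminium heat-sink bar (finned, plain rectangular outline), 200 mm long, 30 mm wide, 28 mm high, about 0.3 kg, lying on the bench, so this point is 14 mm above it. Its x axis runs along the bar's length, from bar_trail to bar_lead; z up.
- bar_lead (a point): Centre of the bar's leading end face, 14 mm up: the end that starts nearest the jig, to be led in behind the post.
- bar_trail (a point): Centre of the bar's other (trailing) end face, 14 mm up; it starts on the robot's side, to the left.
- meter: Bystander: yellow multimeter lying flat, 150 x 75 x 44 mm, x along its length; origin at the centre of its underside.
- driver: Bystander: screwdriver lying flat on the bench, 180 mm long along its x axis, about 30 mm thick.
- jar: Bystander: small closed jar, 48 mm in diameter, 55 mm high, origin at the centre of its underside.
- bar: The same bar as a body; origin at the centre of its underside, axes as bar_mid.
Mind the look-alikes: they are no part of the job. Of the things shaped like the bar, the aluminium one is meant.

How it is judged:
On the way:
1. the leading end is inside the bay, right of the post's left side, while the trailing end is still outside in front of the mouth (x of bar_lead in the frame of jig above 0 m and y of bar_lead in the frame of jig below -0.045 m and x of bar_trail in the frame of jig below -0.02 m), for 0.05 s.
At the end, for the whole second after the job is handed in: The whole bar lies flat on the bench inside the bay, both ends within 9 mm of touching the back batten (end centres more than 21 mm past the mouth line; 30 mm when touching), the leading end at the right, at rest (x of each of bar_lead, bar_trail in the frame of jig above 0.021 m and y of bar_lead in the frame of jig below -0.06 m and y of bar_trail in the frame of jig above 0.06 m and height (world z) of bar_mid below 0.02 m and angle between bar_mid's own z axis and vertical below 0.08 rad and linear speed of bar below 0.01 m/s).
It fails at once if the bar is pinched or rammed: the fingers press on it with more than 60 N (contact force between the fingers and bar above 60 N).
It fails at once if the bar is lifted off the bench (centre more than 10 mm up) or tipped (height (world z) of bar_mid above 0.024 m or angle between bar_mid's own z axis and vertical above 0.25 rad).
It fails at once if the meter is disturbed (moved more than 20 mm) (distance of meter from where it was at the start of the episode above 0.02 m).
It fails at once if the screwdriver is disturbed (moved more than 20 mm) (distance of driver from where it was at the start of the episode above 0.02 m).
It fails at once if the jar is disturbed (moved more than 20 mm) (distance of jar from where it was at the start of the episode above 0.02 m).
It also fails if it takes over 58 s, if anything falls off the work surface, if the arm or the gripper's body presses on something with over 40 N, if the wrist force passes 120 N, or if a joint passes its speed limit or range.

ROBOT

A 6-joint arm with a two-finger parallel gripper is mounted at the origin on the work surface. World frame = base frame: x ahead of the robot, y to its left, z up, the work surface at z = 0. Lengths are in m, angles in rad, forces in N, time in s.
With the tool pointing down it reaches from about 0.4 to 0.825 m from the base axis. Payload 7 kg.
Tool frame: the origin (TCP) lies midway between the tips of the shut fingers; the grasp point (between the pads) lies 19 mm behind it; z points along the fingers, y is the line along which they close (so a half turn about z gives the same grasp; the last joint's range is limited). The gripper opens to 88 mm and grips with 3 to 60 N. Pads are 19 mm wide; open, the fingers measure 130 mm over their backs; the gripper's body (78 mm by 193 mm) begins 47 mm behind the grasp point.
Start: joints at [-0.968, 0.359, 0.012, 0, -1.224, -0.288], TCP at [0.209, -0.642, 0.227] pointing down, gripper open.
Joint ranges: [-3.07, 3.07], [-1.43, 2.12], [-1.02, 1.25], [-3.03, 1.67], [-3.05, -0], [-3.03, 3.03]. Speed limits (rad/s): [2.39, 2.39, 3.01, 3.14, 3.14, 3.14].

INTERFACE

Orientations are given as [roll, pitch, yaw] about the fixed x, y, z axes, in that order (R = Rz(yaw) Ry(pitch) Rx(roll)).
In Python, from station import arm gives the robot as it stands.
- The arm moves only by the tool servo_tool, never from a script. Its argument "deltas" is a list of rows, each a list of 7 numbers: the closure, from -1 (fully open) to 1 (shut), then the shift along the tool's x, y, z in mm, then the turn, a rotation vector about the tool's x, y, z in degrees. In form: [[gripper, x, y, z, ax, ay, az], ...]. A call has 1 to 20 rows; each row shifts and turns the commanded pose from where the row before left it, along the tool's axes as they then stand; what a row does not reach is not made up. A row lasts 1/12 s, in which the tool goes at most 41.7 mm and 7.16 degrees, less where a joint would pass 70% of its speed; a pose out of reach is approached as far as the arm can. A call is refused whole if a number of a shift passes 41.7 or a number of a turn 7.16, either way. A call with a gripper value outside its range is refused whole. The fingers move at their own pace and stop on an object; "squeeze" is the grip in N (left out, the last holds). Time passes only in rows, so rows that do not move let the fingers close. It gives the time, the measured TCP pose, the force, the opening and the grip force at its end, in the units of the state.
- arm.get_state(): the state, without advancing time (a new reading comes with each control period).
- arm.grab_frame(name): name is "scene" or "top"; returns a dict with "color" (420x560x3 uint8, red, green, blue), "K" (3x3 intrinsics, pixels), "position" and "orientation" of the camera in the world. Camera axes: x right, y down, z forward; pixel columns grow to the right and rows downward; lengths in m; the calibration is good to about 2 mm. A picture is of the moment at which its call begins. There is no depth.
- arm.job_done(): hands the job in; it is judged then, once.
Trained networks look in a picture, given as the dict that the camera call returned (one of the last four; its "shot" number tells which), for a name from the list of things; names that differ only in an ending like _2 or _b are one class to them, and where a whole thing is asked for, a point or a joint stands for the part that bears it (a point fixed in the world has none). Each returns a list of dicts, best first, with "conf" (0 to 1); they miss things now and then, are a little off and sometimes report something else, mostly with a low value. They report only what shows in the picture. A call takes as long as a camera call. They do not tell look-alikes from the thing itself.
- arm.recognise(query, picture): "at" ([x, y, z] in m, in the coordinates of the camera as it stood for that picture, good to about 4 mm: the middle of the surface that is visible of it).
The state is a dict: "t": time; "q": joint angles; "qd": joint speeds; "joint_efforts": joint torques, N m; "eef_pos": TCP position; "ee_rot": TCP orientation; "force": force on the tool from outside, world axes, zero at the start; "moment": the same for the moment, N m; "width": finger opening in m; "gripper_force": force on a finger pad.
Only numpy, scipy, OpenCV 4.12 (cv2) and the standard library are available. Lean on these libraries where they do the work, as an engineer would, in place of code of your own. Each camera call takes 0.05 s, during which the arm holds its last target. There are 200 camera calls.

## Working session

There is one attempt and no reset: what is moved stays moved. The work goes in short steps, Python scripts to look and compute and a tool call to move; the robot and the scene stay as the last step left them, time stands still between calls to the robot, and variables do not carry over. Pictures are saved under pics/ and viewed, at most 14 in all, crops included, and the job is handed in when it is done.

Besides the shell and the picture viewer there is one more tool, called after "Emit:" by a JSON object that holds its "fn" and its "kwargs". servo_tool: Moves the arm, as the interface text tells. Its arguments: {"type":"object","properties":{"deltas":{"type":"array","items":{"type":"array","items":{"type":"number"}}},"squeeze":{"type":"number"}},"required":["deltas"]}

```bash
mkdir -p pics; cat > h.py <<'E'
import numpy as np, cv2
from scipy.spatial.transform import Rotation as R
from station import arm
def Rm(o):
    o=np.array(o,float)
    return o if o.shape==(3,3) else (R.from_quat(o).as_matrix() if o.size==4 else R.from_euler('xyz',o).as_matrix())
def px2w(f,u,v,z):
    d=Rm(f['orientation'])@np.linalg.solve(f['K'],[u,v,1.]); p=np.array(f['position'])
    return p+d*(z-p[2])/d[2]
def w2px(f,P):
    c=f['K']@(Rm(f['orientation']).T@(np.array(P)-f['position'])); return c[:2]/c[2]
def rec(q,f):
    for r in arm.recognise(q,f)[:3]:
        w=Rm(f['orientation'])@r['at']+f['position']; print(q,round(r['conf'],2),w.round(4),w2px(f,w).round(0))
def save(f,n): cv2.imwrite('pics/'+n,f['color'][:,:,::-1])
E
python3 - <<'E'
from h import *
for n in('scene','top'):
    f=arm.grab_frame(n); save(f,n+'0.png'); print(n,f['position'],f['orientation'],f['K'])
    for q in('jig','post','bar_mid','bar_lead','bar_trail','meter','driver','jar','bar'): rec(q,f)
print(arm.get_state())
E
```

```text
scene [ 1.40992085 -0.20779114  1.17557981] [-2.41834255 -0.00866701  1.27543222] [[526.70732513   0.         280.60953083]
 [  0.         526.70732513 210.48377054]
 [  0.           0.           1.        ]]
jig 0.57 [0.7132 0.0091 0.0312] [279. 293.]
post 0.68 [ 0.595  -0.0204  0.0405] [255. 258.]
bar_mid 0.8 [0.6059 0.1913 0.0232] [331. 247.]
bar_mid 0.68 [0.2259 0.2939 0.0244] [319. 150.]
bar_mid 0.55 [0.3232 0.5816 0.0247] [413. 153.]
bar_lead 0.79 [0.3216 0.5808 0.0259] [413. 152.]
bar_lead 0.59 [0.6044 0.1881 0.0212] [329. 247.]
bar_lead 0.56 [0.2245 0.2941 0.0266] [319. 149.]
bar_trail 0.85 [0.6083 0.189  0.0233] [330. 248.]
bar_trail 0.69 [0.3224 0.5806 0.028 ] [413. 152.]
bar_trail 0.58 [0.2314 0.2928 0.0253] [319. 151.]
meter 0.63 [ 0.4572 -0.3018  0.0339] [143. 244.]
jar 0.72 [0.6894 0.3273 0.0425] [390. 255.]
bar 0.76 [0.2277 0.2917 0.0257] [319. 150.]
bar 0.71 [0.6072 0.1918 0.0234] [331. 247.]
bar 0.56 [0.3221 0.5811 0.0264] [413. 152.]
top [0.12454908 0.07834381 1.55318848] [-2.93496925 -0.00468661 -1.47374176] [[441.74332395   0.         282.88370894]
 [  0.         
[... 883 characters left out ...]
 [0.2202 0.3027 0.0246] [219. 266.]
{'t': 1.0, 'q': array([-9.67883056e-01,  3.58642646e-01,  1.18870227e-02,  2.04029913e-05,
       -1.22409430e+00, -2.88102995e-01]), 'qd': array([ 0.00052691,  0.00131546, -0.00154383,  0.00042382,  0.00124865,
       -0.00171048]), 'joint_efforts': array([-3.05001959e-05, -5.82383752e+01,  2.93301970e+01,  7.00251639e+00,
        1.24447566e-02, -3.61411014e-05]), 'eef_pos': array([ 0.20897451, -0.6418136 ,  0.22653167]), 'ee_rot': array([ 3.14154672e+00, -3.36250604e-05, -2.82677544e+00]), 'force': array([ 0.71779714, -0.22218965, -0.79843374]), 'moment': array([ 0.04689602, -0.05355866,  0.077651  ]), 'gripper_force': 0.0, 'width': 0.08720713813581726}
```

View pics/top0.png

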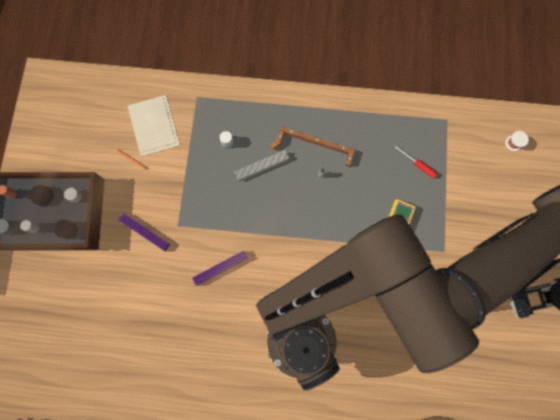

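View pics/scene0.png

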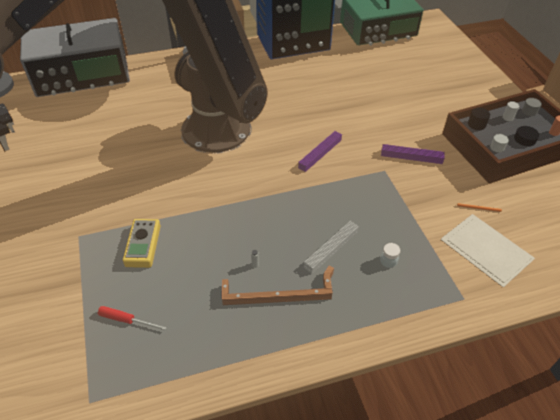

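The top view shows the aluminium bar at about (262,165), the jig at (313,142), the post at (322,173), the jar at (226,138), and two purple look-alikes at the lower left. The scene view matches: bar (331,247), jig (277,293), post (255,258). I'll zoom in for the corners.

```bash
python3 - <<'E'
from h import *
f=arm.grab_frame('scene'); c=f['color'][205:315,205:365]
s=cv2.resize(c[:,:,::-1],None,fx=5,fy=5,interpolation=cv2.INTER_CUBIC); cv2.imwrite('pics/sc.png',s)
f=arm.grab_frame('top'); c=f['color'][115:190,225:365]
s=cv2.resize(c[:,:,::-1],None,fx=5.5,fy=5.5,interpolation=cv2.INTER_CUBIC); cv2.imwrite('pics/tc.png',s)
E
```

```text
(no output)
```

View pics/sc.png

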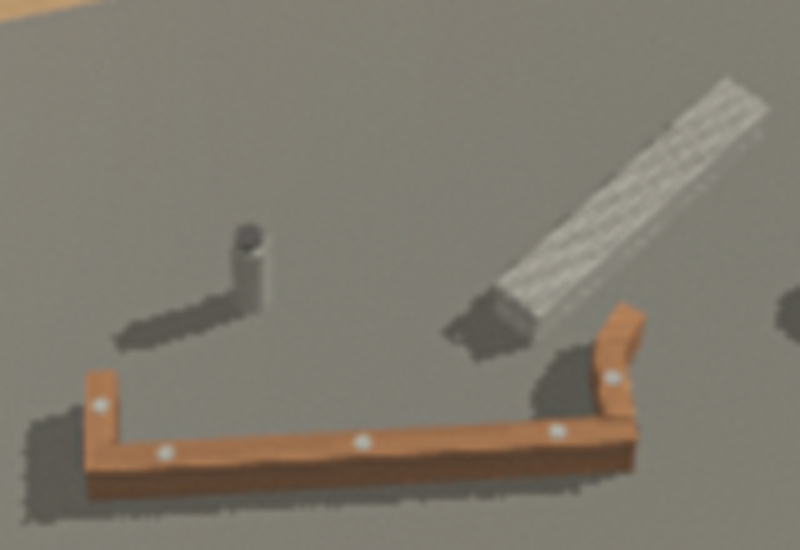

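View pics/tc.png

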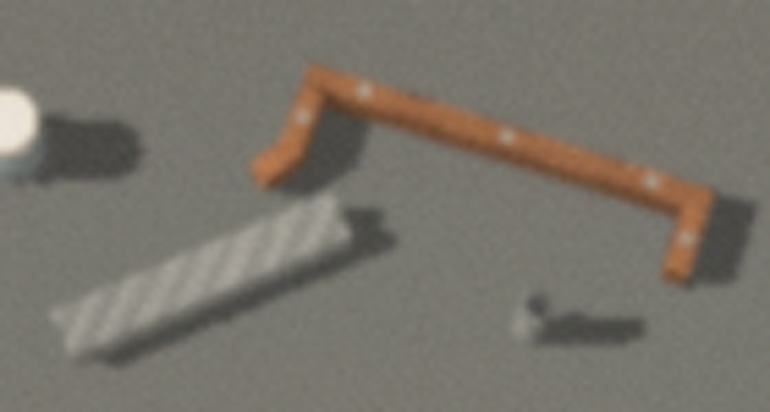

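```bash
python3 - <<'E'
from h import *
from scipy.optimize import least_squares
fs=arm.grab_frame('scene'); ft=arm.grab_frame('top')
S=lambda U:(np.array(U)+.5)/5-.5+[205,205]
T=lambda U:(np.array(U)+.5)/5.5-.5+[225,115]
def fit(name,obs,x0):
    def res(x,full=False):
        c,s=np.cos(x[2]),np.sin(x[2]); r=[]
        for f,p,(a,b,z) in obs:
            r+=list(w2px(f,[x[0]+c*a-s*b,x[1]+s*a+c*b,z])-p)
        return np.array(r)
    o=least_squares(res,x0,loss='soft_l1'); print(name,o.x.round(4),np.degrees(o.x[2]).round(1),o.fun.round(1)); return o.x
z=.03
js=[(fs,S(a),b) for a,b in [((87,470),(.061,-.141,z)),((636,437),(.061,.141,z)),((87,373),(0,-.141,z)),((117,373),(0,-.125,z)),((117,445),(.045,-.125,z)),((605,418),(.045,.125,z))]]
jt=[(ft,T(a),b) for a,b in [((312,64),(.061,.141,z)),((714,190),(.061,-.141,z)),((690,284),(0,-.141,z)),((664,276),(0,-.125,z)),((678,213),(.045,-.125,z)),((328,98),(.045,.125,z))]]
fit('jigS',js,[.65,0,.0]);fit('jigT',jt,[.65,0,.0]);j=fit('jig',js+jt,[.65,0,.0])
z=.028
bs=[(fs,S(a),b) for a,b in [((728,78),(-.1,-.015,z)),((770,107),(-.1,.015,z)),((496,287),(.1,-.015,z)),((540,320),(.1,.015,z))]]
bt=[(ft,T(a),b) for a,b in [((53,317),(-.1,.015,z)),((75,357),(-.1,-.015,z)),((332,192),(.1,.015,z)),((352,237),(.1,-.015,z))]]
fit('barS',bs,[.6,.2,-1.]);fit('barT',bt,[.6,.2,-1.]);b=fit('bar',bs+bt,[.6,.2,-1.])
ps=px2w(fs,*S((249,235)),.06);pt=px2w(ft,*T((538,303)),.06);pb=px2w(fs,*S((250,308)),0);pc=px2w(ft,*T((520,338)),0)
def tj(p): c,s=np.cos(j[2]),np.sin(j[2]);d=np.array(p)[:2]-j[:2];return (np.array([c*d[0]+s*d[1],-s*d[0]+c*d[1]])*1000).round(1)
for p in(ps,pt,pb,pc):print('post',p.round(4),tj(p))
h=np.array([np.cos(b[2]),np.sin(b[2])])*.1
for k in(-1,0,1):print('bar',k,tj(b[:2]+k*h))
print('angle in jig',np.degrees(b[2]-j[2]))
E
```

```text
jigS [ 0.66    0.0177 -0.2195] -12.6 [-0.2  0.7  0.8  0.6 -0.3 -0.1 -0.1 -0.5  0.1 -0.1 -0.1 -0.6]
jigT [ 0.6545  0.0154 -0.2348] -13.5 [-0.2  0.4  0.2  1.5 -0.4 -0.4  0.1 -0.3  1.2 -0.1 -0.4 -0.5]
jig [ 0.6584  0.0171 -0.2233] -12.8 [-0.7 -0.   0.3  0.3 -0.6 -0.7 -0.5 -1.1 -0.4 -0.8 -0.5 -0.9 -0.9 -0.3
 -0.2 -0.  -0.7 -1.8 -0.2 -1.7  0.8 -1.6 -1.  -1.3]
barS [ 0.5999  0.1973 -1.044 ] -59.8 [-0.1  0.3 -0.1  0.1  0.3 -0.  -0.  -0.3]
barT [ 0.5957  0.1939 -1.0391] -59.5 [ 0.3  0.  -0.4  0.1  0.1  0.5 -0.  -0.5]
bar [ 0.5984  0.1961 -1.0403] -59.6 [-0.8 -0.  -0.8 -0.3 -0.2 -0.3 -0.5 -0.6 -0.3 -0.8 -0.9 -0.8 -0.4 -0.3
 -0.6 -1.3]
post [ 0.5894 -0.0204  0.06  ] [-58.9 -51.9]
post [ 0.5885 -0.0233  0.06  ] [-59.2 -54.9]
post [ 0.5934 -0.0227  0.    ] [-54.6 -53.2]
post [ 0.5819 -0.0174  0.    ] [-67.  -50.6]
bar -1 [-166.5  234.2]
bar 0 [-98.1 161.3]
bar 1 [-29.7  88.4]
angle in jig -46.81161893955113
```

Emit:
{"fn": "servo_tool", "kwargs": {"deltas": [[1, 0, 0, 0, 0, 0, -6.1], [1, 0, 0, 0, 0, 0, -6.1], [1, -34.5, 14.8, 0, 0, 0, 0], [1, -34.5, 14.8, 0, 0, 0, 0], [1, -34.5, 14.8, 0, 0, 0, 0], [1, -34.5, 14.8, 0, 0, 0, 0], [1, -34.5, 14.8, 0, 0, 0, 0], [1, -34.5, 14.8, 0, 0, 0, 0], [1, -34.5, 14.8, 0, 0, 0, 0], [1, -34.5, 14.8, 0, 0, 0, 0], [1, -34.5, 14.8, 0, 0, 0, 0], [1, -34.5, 14.8, 0, 0, 0, 0], [1, -34.5, 14.8, 0, 0, 0, 0], [1, -34.5, 14.8, 0, 0, 0, 0], [1, -34.5, 14.8, 0, 0, 0, 0]], "squeeze": 5}}

```text
t: 2.45
eef_pos: [0.5005, -0.248, 0.227]
ee_rot: [-3.141, 0.001, -2.614]
force: [1.2, -1.2, 0.3]
width: 0.0009
gripper_force: 0.0
```

Emit:
{"fn": "servo_tool", "kwargs": {"deltas": [[1, -19, 30, 0, 0, 0, 0], [1, -19, 30, 0, 0, 0, 0], [1, -19, 30, 0, 0, 0, 0], [1, -19, 30, 0, 0, 0, 0], [1, -19, 30, 0, 0, 0, 0], [1, -19, 30, 0, 0, 0, 0], [1, -19, 30, 0, 0, 0, 0], [1, -19, 30, 0, 0, 0, 0], [1, -19, 30, 0, 0, 0, 0], [1, -19, 30, 0, 0, 0, 0], [1, -19, 30, 0, 0, 0, 0], [1, -19, 30, 0, 0, 0, 0], [1, -19, 30, 0, 0, 0, 0], [1, -19, 30, 0, 0, 0, 0], [1, 0, 0, 20, 0, 0, 0], [1, 0, 0, 0, 0, 0, 0]]}}

```text
t: 3.78
eef_pos: [0.5163, 0.2482, 0.2034]
ee_rot: [3.141, -0.004, -2.612]
force: [-0.9, -1.6, -1.3]
width: 0.0007
gripper_force: 0.0
```

Emit:
{"fn": "servo_tool", "kwargs": {"deltas": [[1, 0, 0, 35, 0, 0, 0], [1, 0, 0, 35, 0, 0, 0], [1, 0, 0, 35, 0, 0, 0], [1, 0, 0, 35, 0, 0, 0], [1, 0, 0, 25, 0, 0, 0], [1, 0, 0, 15, 0, 0, 0], [1, 0, 0, 10, 0, 0, 0], [1, 0, 0, 0, 0, 0, 0]]}}

```text
t: 4.45
eef_pos: [0.5171, 0.2457, 0.015]
ee_rot: [-3.141, -0.003, -2.615]
force: [-0.8, 0.4, -0.4]
width: 0.0008
gripper_force: 0.0
```

Emit:
{"fn": "servo_tool", "kwargs": {"deltas": [[1, -5, 0, 0, 0, 0, 0], [1, -5, 0, 0, 0, 0, 0], [1, -5, 0, 0, 0, 0, 0], [1, -5, 0, 0, 0, 0, 0], [1, -5, 0, 0, 0, 0, 0], [1, -5, 0, 0, 0, 0, 0], [1, -5, 0, 0, 0, 0, 0], [1, -5, 0, 0, 0, 0, 0], [1, -5, 0, 0, 0, 0, 0], [1, -5, 0, 0, 0, 0, 0], [1, -5, 0, 0, 0, 0, 0], [1, -5, 0, 0, 0, 0, 0], [1, 0, 0, 0, 0, 0, 0]]}}

```text
t: 5.53
eef_pos: [0.5708, 0.2779, 0.0165]
ee_rot: [-3.142, 0.001, -2.614]
force: [-0.1, 0.7, 0.4]
width: 0.0004
gripper_force: 0.0
```

```bash
cat >> h.py <<'E'
J=np.array([.6595,.0175,-.2205])
def tj(p):
    c,s=np.cos(J[2]),np.sin(J[2]); d=np.array(p)[:2]-J[:2]; return np.array([c*d[0]+s*d[1],-s*d[0]+c*d[1]])*1000
def shot(n):
    f=arm.grab_frame('scene'); c=f['color'][205:315,205:365]
    cv2.imwrite('pics/'+n,cv2.resize(c[:,:,::-1],None,fx=5,fy=5,interpolation=cv2.INTER_CUBIC))
    for q in ('bar',): rec(q,f)
    return f
def bar(pts):
    "pts: crop pixels of top corners: trail -y, trail +y, lead -y, lead +y"
    f=arm.grab_frame('scene')
    P=[px2w(f,*((np.array(a)+.5)/5-.5+205),.028)[:2] for a in pts]
    t,l=tj((P[0]+P[1])/2),tj((P[2]+P[3])/2); d=l-t
    print('trail',t.round(1),'lead',l.round(1),'len',np.hypot(*d).round(1),'ang',np.degrees(np.arctan2(d[1],d[0])).round(1))
    s=arm.get_state(); print('tcp jig',tj(s['eef_pos']).round(1),s['t'])
E
python3 -c "
from h import *
shot('s1.png')"
```

```text
bar 0.96 [0.2286 0.2924 0.0256] [319. 150.]
bar 0.62 [0.3312 0.5917 0.0246] [417. 154.]
bar 0.58 [0.6187 0.1972 0.0241] [334. 250.]
```

View pics/s1.png

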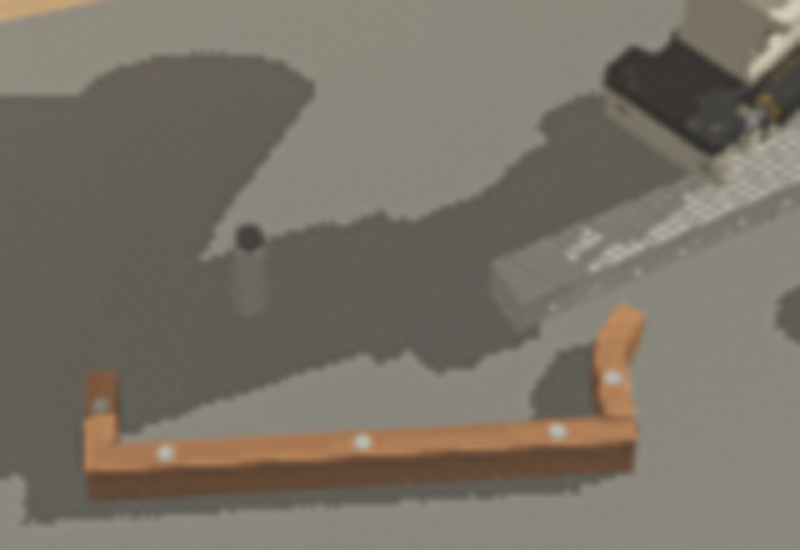

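The bar has turned. Its lead top corners are at about (492,264) and (520,300) in the crop, and its rear edge runs up to about (705,182). I'll compute the angle.

```bash
python3 - <<'E'
from h import *
f=arm.grab_frame('scene')
for a in((492,264),(705,182),(520,300),(798,172)):
    p=px2w(f,*((np.array(a)+.5)/5-.5+205),.028); print(a,tj(p).round(1))
print(tj(arm.get_state()['eef_pos']))
E
```

```text
(492, 264) [-55.8  77.6]
(705, 182) [-103.6  201.1]
(520, 300) [-31.1  90.1]
(798, 172) [-107.   253.9]
[-144.28134227  234.09797543]
```

Emit:
{"fn": "servo_tool", "kwargs": {"deltas": [[1, -4, 0, 0, 0, 0, 0], [1, -4, 0, 0, 0, 0, 0], [1, -3, 0, 0, 0, 0, 0], [1, 0, 0, 0, 0, 0, 0], [1, 15, 0, 0, 0, 0, 0], [1, 25, 0, 0, 0, 0, 0], [1, 25, 0, -20, 0, 0, 0], [1, 0, 0, -30, 0, 0, 0], [1, 0, 0, -30, 0, 0, 0], [1, 0, 0, 0, 0, 0, -7], [1, 0, 0, 0, 0, 0, -7], [1, 0, 0, 0, 0, 0, -7], [1, 0, 0, 0, 0, 0, -7], [1, 0, 0, 0, 0, 0, -7], [1, 0, 0, 0, 0, 0, -7], [1, 0, 0, 0, 0, 0, -7], [1, 0, 0, 0, 0, 0, -7], [1, 0, 0, 0, 0, 0, -7]]}}

```text
t: 7.18
eef_pos: [0.5233, 0.2504, 0.0968]
ee_rot: [-3.141, 0.001, -1.508]
force: [0.0, 0.3, 0.1]
width: 0.0004
gripper_force: 0.0
```

```bash
python3 -c "
from h import *
f=arm.grab_frame('scene'); c=f['color'][175:295,230:390]
cv2.imwrite('pics/s2.png',cv2.resize(c[:,:,::-1],None,fx=5,fy=5,interpolation=cv2.INTER_CUBIC)); rec('bar',f)"
```

```text
bar 0.85 [0.2391 0.2719 0.0248] [314. 154.]
bar 0.68 [0.3245 0.5803 0.0264] [413. 153.]
```

View pics/s2.png

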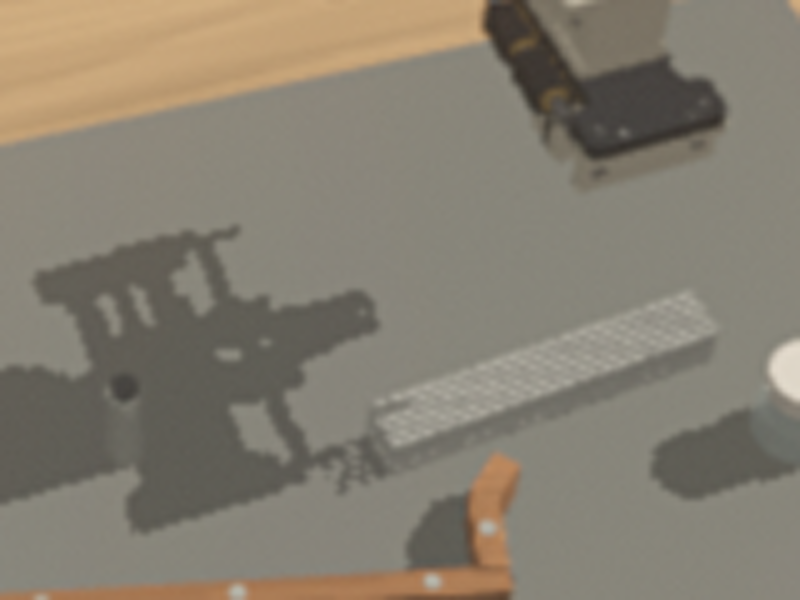

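The bar is now fully visible. Its corners in this crop are trail (692,290) and (718,328), lead (374,404) and (393,449), with the jar at about (795,375).

```bash
cat >> h.py <<'E'
def bar2(pts,off,k=5):
    f=arm.grab_frame('scene')
    P=[px2w(f,*((np.array(a)+.5)/k-.5+off),.028)[:2] for a in pts]
    t,l=(P[0]+P[1])/2,(P[2]+P[3])/2; d=l-t
    print('world',t.round(4),l.round(4),'yaw',np.arctan2(d[1],d[0]).round(3))
    t,l=tj(t),tj(l);d=l-t
    print('jig trail',t.round(1),'lead',l.round(1),'len',np.hypot(*d).round(1),'alpha',np.degrees(np.arctan2(d[0],-d[1])).round(1))
def go(tgt):
    s=arm.get_state(); M=Rm(s['ee_rot']); print('tool mm',(M.T@(np.array(tgt)-s['eef_pos'])*1000).round(1),'eef',s['eef_pos'].round(4),'yaw',s['ee_rot'][2])
E
python3 - <<'E'
from h import *
bar2([(692,290),(718,328),(374,404),(393,449)],[230,175])
E
```

```text
world [0.607  0.3094] [0.6324 0.1113] yaw -1.444
jig trail [-115.1  273.3] lead [-47.   85.6] len 199.7 alpha 19.9
```

Emit:
{"fn": "servo_tool", "kwargs": {"deltas": [[1, 0, 0, 0, 0, 0, -3.7], [1, -20, -22.7, 0, 0, 0, 0], [1, -20, -22.7, 0, 0, 0, 0], [1, -20, -22.7, 0, 0, 0, 0], [1, -20, -22.7, 0, 0, 0, 0], [1, 0, 0, 0, 0, 0, 0], [1, 0, 0, 30, 0, 0, 0], [1, 0, 0, 30, 0, 0, 0], [1, 0, 0, 22, 0, 0, 0], [1, 0, 0, 0, 0, 0, 0]]}}

```text
t: 8.17
eef_pos: [0.6007, 0.3383, 0.0091]
ee_rot: [3.135, -0.004, -1.455]
force: [-0.2, -0.4, -1.4]
width: 0.0005
gripper_force: 0.0
```

Emit:
{"fn": "servo_tool", "kwargs": {"deltas": [[1, 5, 0, 0, 0, 0, 0], [1, 6, 0, 0, 0, 0, 0], [1, 6, 0, 0, 0, 0, 0], [1, 6, 0, 0, 0, 0, 0], [1, 6, 0, 0, 0, 0, 0], [1, 6, 0, 0, 0, 0, 0], [1, 6, 0, 0, 0, 0, 0], [1, 6, 0, 0, 0, 0, 0], [1, 6, 0, 0, 0, 0, 0], [1, 6, 0, 0, 0, 0, 0], [1, 6, 0, 0, 0, 0, 0], [1, 6, 0, 0, 0, 0, 0], [1, 6, 0, 0, 0, 0, 0], [1, 5, 0, 0, 0, 0, 0], [1, 0, 0, 0, 0, 0, 0]]}}

```text
t: 9.42
eef_pos: [0.6131, 0.2575, 0.0142]
ee_rot: [3.14, -0.001, -1.451]
force: [-0.2, 0.2, 0.6]
width: 0.0005
gripper_force: 0.0
```

```bash
python3 -c "
from h import *
f=arm.grab_frame('scene'); c=f['color'][195:315,205:365]
cv2.imwrite('pics/s3.png',cv2.resize(c[:,:,::-1],None,fx=5,fy=5,interpolation=cv2.INTER_CUBIC)); print(tj(arm.get_state()['eef_pos']))"
```

```text
[-97.90549906 224.24926064]
```

View pics/s3.png

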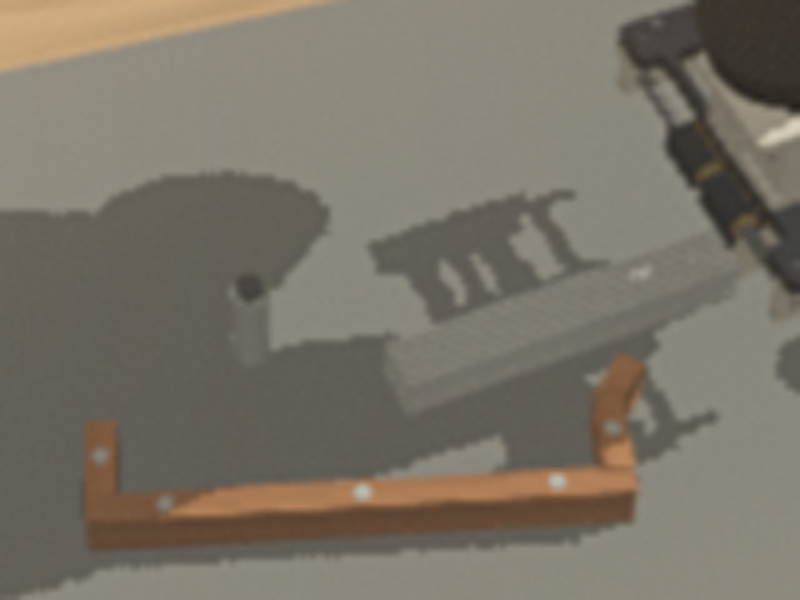

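The bar slides straight. Its lead corners are at about (388,342) and (409,385), and its rear edge runs to about (705,233).

```bash
python3 - <<'E'
from h import *
bar2([(705,233),(705,233),(388,342),(388,342)],[205,195])
bar2([(735,272),(735,272),(409,385),(409,385)],[205,195])
E
```

```text
world [0.6031 0.2361] [0.6238 0.0462] yaw -1.462
jig trail [-102.9  201. ] lead [-41.1  20.2] len 191.0 alpha 18.9
world [0.633  0.2419] [0.6535 0.0487] yaw -1.465
jig trail [-74.9 213.2] lead [-12.7  29.1] len 194.3 alpha 18.7
```

Emit:
{"fn": "servo_tool", "kwargs": {"deltas": [[1, 5, 0, 0, 0, 0, 0], [1, 6, 0, 0, 0, 0, 0], [1, 6, 0, 0, 0, 0, 0], [1, 6, 0, 0, 0, 0, 0], [1, 6, 0, 0, 0, 0, 0], [1, 6, 0, 0, 0, 0, 0], [1, 6, 0, 0, 0, 0, 0], [1, 6, 0, 0, 0, 0, 0], [1, 6, 0, 0, 0, 0, 0], [1, 6, 0, 0, 0, 0, 0], [1, 6, 0, 0, 0, 0, 0], [1, 6, 0, 0, 0, 0, 0], [1, 6, 0, 0, 0, 0, 0], [1, 6, 0, 0, 0, 0, 0], [1, 6, 0, 0, 0, 0, 0], [1, 6, 0, 0, 0, 0, 0], [1, 6, 0, 0, 0, 0, 0], [1, 4, 0, 0, 0, 0, 0], [1, 0, 0, 0, 0, 0, 0]]}}

```text
t: 11.15
eef_pos: [0.6261, 0.1538, 0.0146]
ee_rot: [3.141, -0.0, -1.45]
force: [0.4, 0.5, -0.2]
width: 0.0008
gripper_force: 0.0
```

```bash
python3 -c "
from h import *
f=arm.grab_frame('scene'); c=f['color'][195:315,205:365]
cv2.imwrite('pics/s4.png',cv2.resize(c[:,:,::-1],None,fx=5,fy=5,interpolation=cv2.INTER_CUBIC)); print(tj(arm.get_state()['eef_pos']))"
```

```text
[-62.4029427  126.01695142]
```

View pics/s4.png

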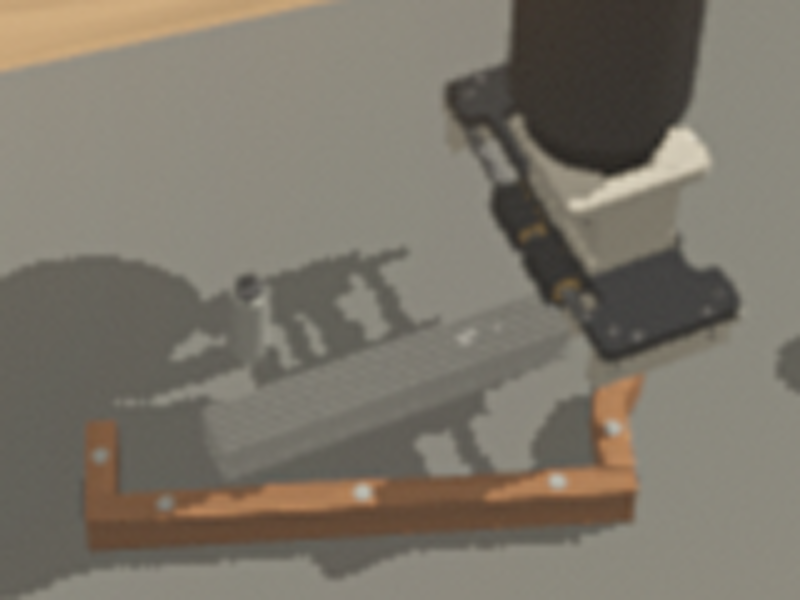

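Emit:
{"fn": "servo_tool", "kwargs": {"deltas": [[1, 5, 0, 0, 0, 0, 0], [1, 6, 0, 0, 0, 0, 0], [1, 4, 0, 0, 0, 0, 0], [1, 0, 0, 0, 0, 0, 0], [1, -6, 0, 0, 0, 0, 0], [1, 0, 0, -25, 0, 0, 0], [1, 0, 0, -35, 0, 0, 0], [1, 0, 0, -35, 0, 0, 0], [1, 0, 0, 0, 0, 0, -6.6], [1, 0, 0, 0, 0, 0, -6.6], [1, 0, 0, 0, 0, 0, -6.6], [1, 0, 0, 0, 0, 0, -6.6], [1, 0, 0, 0, 0, 0, -6.6], [1, 0, 0, 0, 0, 0, -6.6], [1, 0, 0, 0, 0, 0, -6.6], [1, 0, 0, 0, 0, 0, -6.6], [1, 0, 0, 0, 0, 0, -6.6]]}}

```text
t: 12.62
eef_pos: [0.627, 0.1462, 0.1095]
ee_rot: [3.141, 0.0, -0.407]
force: [-0.2, 0.2, -0.6]
width: 0.0006
gripper_force: 0.0
```

Emit:
{"fn": "servo_tool", "kwargs": {"deltas": [[1, -30, 0, 0, 0, 0, -6.6], [1, -30, 0, 0, 0, 0, -6.6], [1, -30, 0, 0, 0, 0, -6.6], [1, -30, 0, 0, 0, 0, 0], [1, 0, 0, 0, 0, 0, 0]]}}

```text
t: 13.03
eef_pos: [0.5067, 0.1739, 0.1094]
ee_rot: [3.141, 0.002, -0.066]
force: [-1.1, -0.4, -0.8]
width: 0.0006
gripper_force: 0.0
```

```bash
python3 -c "
from h import *
bar2([(565,290),(565,290),(208,405),(208,405)],[205,195])
f=arm.grab_frame('scene'); c=f['color'][195:315,205:365]
cv2.imwrite('pics/s5.png',cv2.resize(c[:,:,::-1],None,fx=5,fy=5,interpolation=cv2.INTER_CUBIC)); s=arm.get_state();print(tj(s['eef_pos']),s['eef_pos'],s['ee_rot'])"
```

```text
world [0.6181 0.1486] [ 0.6356 -0.056 ] yaw -1.485
jig trail [-69.1 118.9] lead [ -7.3 -76.9] len 205.3 alpha 17.5
[-179.44419345  120.96839673] [0.51085838 0.17478713 0.11017789] [-3.14120949e+00 -6.40483656e-04 -6.58955547e-02]
```

View pics/s5.png

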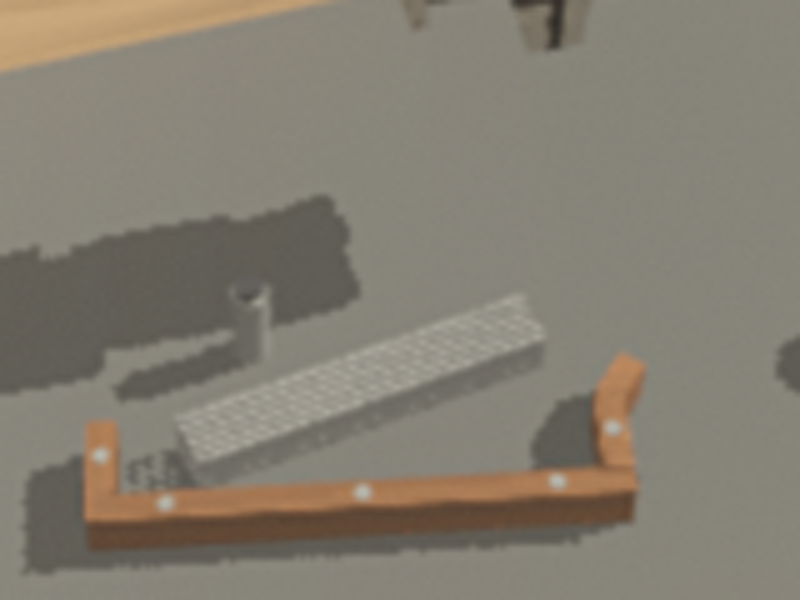

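The bar lies with its lead end behind the post: lead corners (177,420) and (199,464), trail corners (522,293) and (547,332), still outside the mouth.

```bash
python3 - <<'E'
from h import *
bar2([(522,293),(547,332),(177,420),(199,464)],[205,195])
E
```

```text
world [0.6276 0.1277] [ 0.6549 -0.0717] yaw -1.435
jig trail [-55.3 100.6] lead [ 15. -88.] len 201.2 alpha 20.4
```

Emit:
{"fn": "servo_tool", "kwargs": {"deltas": [[1, 25, 16, 0, 0, 0, 0], [1, 25, 16, 0, 0, 0, 0], [1, 25, 16, 0, 0, 0, 0], [1, 0, 0, 0, 0, 0, 0], [1, 0, 0, 35, 0, 0, 0], [1, 0, 0, 35, 0, 0, 0], [1, 0, 0, 25, 0, 0, 0], [1, 0, 0, 0, 0, 0, 0]]}}

```text
t: 13.85
eef_pos: [0.5804, 0.1193, 0.009]
ee_rot: [3.137, 0.008, -0.07]
force: [-1.5, -0.9, 0.6]
width: 0.0007
gripper_force: 0.0
```

Emit:
{"fn": "servo_tool", "kwargs": {"deltas": [[1, 5.8, 0.9, 0, 0, 0, 0], [1, 5.8, 0.9, 0, 0, 0, 0], [1, 5.8, 0.9, 0, 0, 0, 0], [1, 5.8, 0.9, 0, 0, 0, 0], [1, 5.8, 0.9, 0, 0, 0, 0], [1, 5.8, 0.9, 0, 0, 0, 0], [1, 5.8, 0.9, 0, 0, 0, 0], [1, 5.8, 0.9, 0, 0, 0, 0], [1, 5.8, 0.9, 0, 0, 0, 0], [1, 5.8, 0.9, 0, 0, 0, 0], [1, 5.8, 0.9, 0, 0, 0, 0], [1, 5.8, 0.9, 0, 0, 0, 0], [1, 0, 0, 0, 0, 0, 0], [1, -8, 0, 0, 0, 0, 0], [1, -20, 0, 0, 0, 0, 0], [1, 0, 0, -30, 0, 0, 0], [1, 0, 0, -30, 0, 0, 0], [1, -20, 0, -30, 0, 0, 0]]}}

```text
t: 15.35
eef_pos: [0.605, 0.109, 0.1051]
ee_rot: [3.141, -0.0, -0.067]
force: [1.7, -0.0, 1.7]
width: 0.0005
gripper_force: 0.0
```

```bash
python3 -c "
from h import *
f=arm.grab_frame('scene'); c=f['color'][195:315,205:365]
cv2.imwrite('pics/s6.png',cv2.resize(c[:,:,::-1],None,fx=5,fy=5,interpolation=cv2.INTER_CUBIC)); s=arm.get_state();print(tj(s['eef_pos']),s['eef_pos'],s['ee_rot'])"
```

```text
[-74.72077995  77.83041499] [0.60361122 0.10978875 0.11179597] [-3.13892981 -0.00607354 -0.06687477]
```

View pics/s6.png

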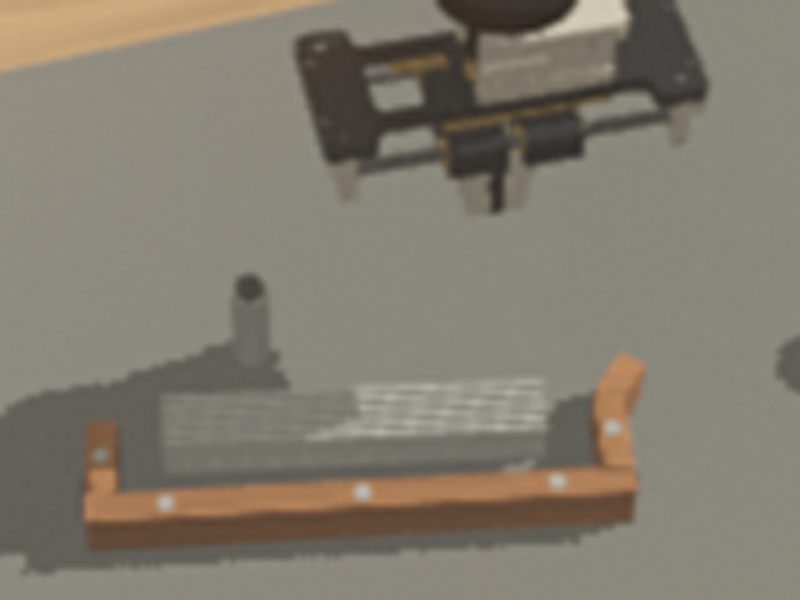

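The bar is square across the mouth: lead corners (160,395) and (163,445), trail corners (545,379) and (548,430). It needs a final square push.

```bash
python3 - <<'E'
from h import *
bar2([(545,379),(548,430),(160,395),(163,445)],[205,195])
E
```

```text
world [0.6858 0.1142] [ 0.6377 -0.0815] yaw -1.812
jig trail [  4.5 100.1] lead [   0.3 -101.4] len 201.5 alpha -1.2
```

Emit:
{"fn": "servo_tool", "kwargs": {"deltas": [[-1, 0, 0, 0, 0, 0, 4.4], [-1, 0, 0, 0, 0, 0, 4.4], [-1, 13.5, 23, 0, 0, 0, 0], [-1, 13.5, 23, 0, 0, 0, 0], [-1, 0, 0, 0, 0, 0, 0], [-1, 0, 0, 0, 0, 0, 0], [-1, 0, 0, 0, 0, 0, 0], [-1, 0, 0, 0, 0, 0, 0]]}}

```text
t: 16.12
eef_pos: [0.6198, 0.0587, 0.1044]
ee_rot: [-3.142, 0.0, -0.221]
force: [-1.1, 0.4, -0.2]
width: 0.0482
gripper_force: 0.0
```

```bash
python3 -c "
from h import *
s=arm.get_state();print(tj(s['eef_pos']),s['eef_pos'],s['ee_rot'],s['width'])"
```

```text
[-47.70612095  31.50661984] [0.61983998 0.05867795 0.10443162] [-3.14158148e+00  1.68321406e-04 -2.20654667e-01] 0.04822345613094544
```

Emit:
{"fn": "servo_tool", "kwargs": {"deltas": [[-1, 0, 0, 0, 0, 0, 0], [-1, 0, 0, 0, 0, 0, 0], [-1, 0, 0, 0, 0, 0, 0], [-1, 0, 0, 0, 0, 0, 0], [-1, 0, 0, 0, 0, 0, 0], [-1, 0, 0, 0, 0, 0, 0], [-1, 0, 0, 0, 0, 0, 0], [-1, 0, 0, 30, 0, 0, 0], [-1, 0, 0, 30, 0, 0, 0], [-1, 0, 0, 20, 0, 0, 0], [-1, 0, 0, 10, 0, 0, 0], [-1, 0, 0, 0, 0, 0, 0]]}}

```text
t: 17.12
eef_pos: [0.6188, 0.0576, 0.0121]
ee_rot: [3.139, 0.004, -0.221]
force: [-0.2, -0.2, 0.3]
width: 0.0876
gripper_force: 0.0
```

Emit:
{"fn": "servo_tool", "kwargs": {"deltas": [[-1, 5, 0, 0, 0, 0, 0], [-1, 5, 0, 0, 0, 0, 0], [-1, 5, 0, 0, 0, 0, 0], [-1, 5, 0, 0, 0, 0, 0], [-1, 5, 0, 0, 0, 0, 0], [-1, 5, 0, 0, 0, 0, 0], [-1, 5, 0, 0, 0, 0, 0], [-1, 5, 0, 0, 0, 0, 0], [-1, 4, 0, 0, 0, 0, 0], [-1, 2, 0, 0, 0, 0, 0], [-1, 0, 0, 0, 0, 0, 0]]}}

```text
t: 18.03
eef_pos: [0.6659, 0.048, 0.0144]
ee_rot: [-3.141, -0.001, -0.221]
force: [0.4, -0.6, -0.1]
width: 0.0876
gripper_force: 0.0
```

Emit:
{"fn": "servo_tool", "kwargs": {"deltas": [[-1, 2, 0, 0, 0, 0, 0], [-1, 0, 0, 0, 0, 0, 0]]}}

```text
t: 18.2
eef_pos: [0.6673, 0.0476, 0.0144]
ee_rot: [3.142, -0.0, -0.221]
force: [-0.7, -0.6, -0.1]
width: 0.0879
gripper_force: 0.3
```

Emit:
{"fn": "servo_tool", "kwargs": {"deltas": [[-1, 1, 0, 0, 0, 0, 0], [-1, 1, 0, 0, 0, 0, 0], [-1, 0, 0, 0, 0, 0, 0]]}}

```text
t: 18.45
eef_pos: [0.6691, 0.0473, 0.0144]
ee_rot: [3.142, 0.0, -0.221]
force: [-1.7, 0.4, -0.4]
width: 0.0878
gripper_force: 0.7
```

Emit:
{"fn": "servo_tool", "kwargs": {"deltas": [[-1, 1, 0, 0, 0, 0, 0], [-1, 0, 0, 0, 0, 0, 0]]}}

```text
t: 18.62
eef_pos: [0.67, 0.0471, 0.0144]
ee_rot: [3.142, 0.0, -0.221]
force: [-0.5, -0.4, 0.0]
width: 0.0876
gripper_force: 0.8
```

```bash
python3 -c "
from h import *
f=arm.grab_frame('scene'); c=f['color'][195:315,205:365]
cv2.imwrite('pics/s7.png',cv2.resize(c[:,:,::-1],None,fx=5,fy=5,interpolation=cv2.INTER_CUBIC)); s=arm.get_state();print(tj(s['eef_pos']),s['force'])"
```

```text
[ 3.79851752 31.19150242] [-1.33993796 -0.10182397 -1.78502221]
```

View pics/s7.png

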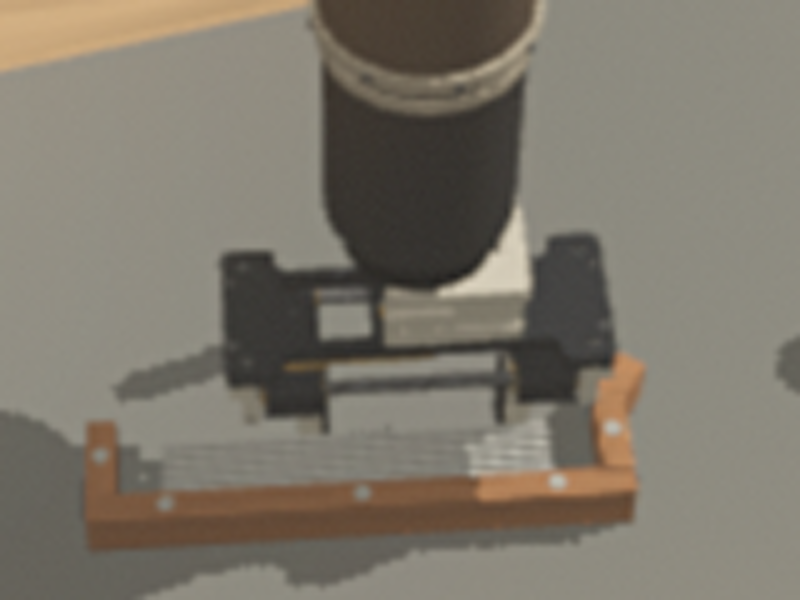

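The bar is nearly home: its rear edge runs from (161,443) to about (548,420), and its front top edge is almost at the batten. A few more gentle millimetres, until the force rises.

Emit:
{"fn": "servo_tool", "kwargs": {"deltas": [[-1, 1, 0, 0, 0, 0, 0], [-1, 0.5, 0, 0, 0, 0, 0], [-1, 0, 0, 0, 0, 0, 0]]}}

```text
t: 18.92
eef_pos: [0.6703, 0.047, 0.0144]
ee_rot: [3.141, 0.002, -0.222]
force: [-6.1, 3.5, 2.9]
width: 0.0875
gripper_force: 3.4
```

Emit:
{"fn": "servo_tool", "kwargs": {"deltas": [[-1, 1, 0, 0, 0, 0, 0], [-1, 0, 0, 0, 0, 0, 0]]}}

```text
t: 19.08
eef_pos: [0.6703, 0.047, 0.0144]
ee_rot: [3.141, 0.004, -0.222]
force: [-9.7, 5.8, 5.1]
width: 0.0873
gripper_force: 5.2
```

```bash
python3 -c "
from h import *
bar2([(548,420),(548,420),(161,443),(161,443)],[205,195]); s=arm.get_state();print(tj(s['eef_pos']),s['force'],s['gripper_force'])"
```

```text
world [0.6953 0.1117] [ 0.6516 -0.0852] yaw -1.79
jig trail [14.4 99.7] lead [  14.7 -101.9] len 201.7 alpha 0.1
[ 4.1254251  31.12153358] [-8.89763872  4.85181524  5.03827428] 5.222794089931995
```

The force rises and the TCP stops, with the bar's rear face at x≈14.5, so it is against the batten. I'll back off and hand in.

Emit:
{"fn": "servo_tool", "kwargs": {"deltas": [[-1, -3, 0, 0, 0, 0, 0], [-1, -8, 0, 0, 0, 0, 0], [-1, -10, 0, 0, 0, 0, 0], [-1, 0, 0, -30, 0, 0, 0], [-1, 0, 0, -30, 0, 0, 0], [-1, -30, 0, -30, 0, 0, 0], [-1, -40, 0, 0, 0, 0, 0], [-1, -40, 0, 0, 0, 0, 0], [-1, 0, 0, 0, 0, 0, 0]]}}

```text
t: 19.88
eef_pos: [0.538, 0.0747, 0.1041]
ee_rot: [-3.141, 0.003, -0.221]
force: [-1.7, -0.1, -1.0]
width: 0.0875
gripper_force: 0.0
```

```bash
python3 -c "
from h import *
f=arm.grab_frame('scene'); c=f['color'][195:315,205:365]
cv2.imwrite('pics/s8.png',cv2.resize(c[:,:,::-1],None,fx=5,fy=5,interpolation=cv2.INTER_CUBIC))"
```

```text
(no output)
```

View pics/s8.png

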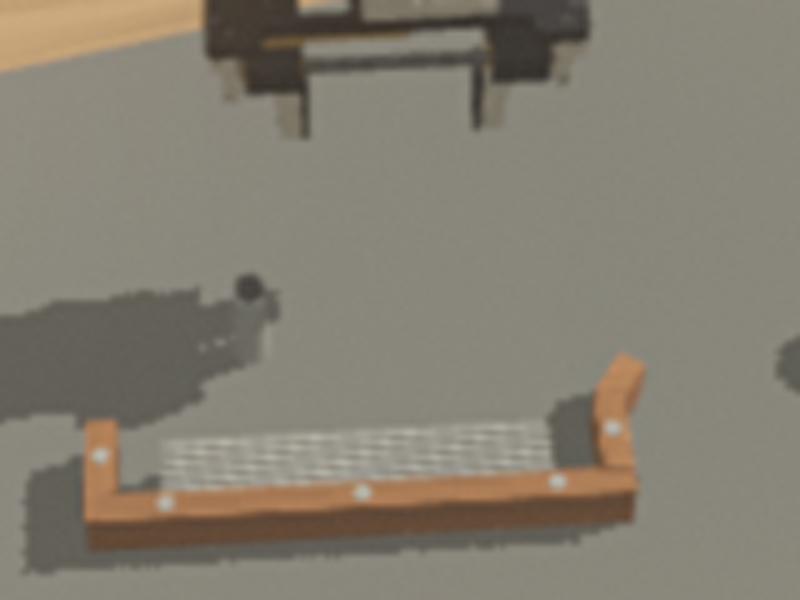

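The bar lies flush along the back batten, from (163,440) to (550,420).

```bash
python3 -c "
from station import arm
print(arm.job_done())"
```

```text
the job is handed in; nothing more can be done
None
```

The job is handed in: the bar went in leading end first behind the post and now lies flat and fully home along the back batten, with the meter, screwdriver and jar left alone; no verdict came back.

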